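# Fetch the cream jar from behind the shampoo bottles

## Robot

A 7-joint arm with a two-finger parallel gripper is mounted at the origin on the work surface. World frame = base frame: x ahead of the robot, y to its left, z up, the work surface at z = 0. Lengths are in m, angles in rad, forces in N, time in s.
With the tool pointing down it reaches from about 0.4 to 0.85 m from the base axis. Payload 10.4 kg.
Tool frame: the origin (TCP) lies between the finger pads; the fingertips stand 19 mm ahead of it and the grasp point (between the pads) is the TCP; z points along the fingers, y is the line along which they close (so a half turn about z gives the same grasp; the last joint's range is limited). The gripper opens to 85 mm and grips with 20 to 120 N. Pads are 22 mm wide; open, the fingers measure 114 mm over their backs; the gripper's body (76 mm by 85 mm) begins 54 mm behind the grasp point. The pads swing forward as they close: fully open they stand 13 mm farther back than shut.
Start: joints at [-1.262, 0.332, -0.065, 1.46, 0.022, 1.35, -0.088], TCP at [0.204, 0.591, 0.25] pointing down, gripper open.
Joint ranges: [-2.6, 2.6], [-0.5, 2.12], [-1.47, 1.34], [0.16, 2.42], [-1.27, 4.41], [0.06, 2.06], [-2.6, 2.6]. Speed limits (rad/s): [2.22, 2.22, 2.79, 2.79, 3.14, 3.14, 3.14].

## Interface

Orientations are given as a unit quaternion [x, y, z, w].
In Python, from bench import telemetry, vision, workorder gives the robot as it stands.
- The arm moves only by the shell command python3 -m jog 'ROWS' [OPENING]. ROWS is a JSON object of lists of equal length, an entry for each row: "delta_pos": the shift along the tool's x, y, z in mm, a list of three; "roll": the turn about the tool's z in rad. In form: {"delta_pos": [[x, y, z], ...], "roll": [roll, ...]}. A call has 1 to 12 rows; each row is the pose to reach, as a shift and turn from the pose commanded when the call began, along the tool's axes at that moment; what a row does not reach only later rows make up. A row lasts 1/12 s, in which the tool goes at most 41.7 mm and 7.16 degrees, less where a joint would pass 70% of its speed; a pose out of reach is approached as far as the arm can. A call with a gripper value outside its range is refused whole. OPENING is the finger opening in mm, from 0 to 85.4, set as the call begins (- or left out, the last holds). The fingers move at their own pace and stop on an object; the grip force is fixed at half the most. Time passes only in rows, so rows that repeat a pose let the fingers close. It gives the time, the measured TCP pose, the force, the opening and the grip force at its end, in the units of the state.
- telemetry.get_state(): the state, without advancing time (a new reading comes with each control period).
- vision.camera(name): name is "scene" or "top" or "wrist"; returns a dict with "frame" (480x640x3 uint8, red, green, blue), "fx", "fy", "cx", "cy" (pixels), "R" (3x3) and "t" (3): a world point X has camera coordinates R X + t; the wrist camera has in their place "T_tool_cam" (4x4, takes a point from camera to tool coordinates, whose origin is the TCP and whose axes are the flange's). Camera axes: x right, y down, z forward; pixel columns grow to the right and rows downward; lengths in m; the calibration is good to about 2 mm. The wrist camera is an equidistant fisheye: a pixel r from the principal point sees the ray r / f radians off the axis. A picture is of the moment at which its call begins: read the wrist's pose just before it. There is no depth.
- workorder.sign_off(): hands the job in; it is judged then, once.
The state is a dict: "t": time; "qpos": joint angles; "qvel": joint speeds; "joint_torque": joint torques, N m; "ee_pos": TCP position; "ee_rot": TCP orientation; "force": force on the tool from outside, world axes, zero at the start; "torque": the same for the moment, N m; "opening": opening from 0.0 (shut) to 1.0 (fully open); "gripper_force": force on a finger pad.
Only numpy, scipy, OpenCV 4.12 (cv2) and the standard library are available. Lean on these libraries where they do the work, as an engineer would, in place of code of your own. Each camera call takes 0.05 s, during which the arm holds its last target. There are 200 camera calls.

## Task

The cream jar on the washstand is boxed in behind three shampoo bottles: first move all three bottles out of the tray and stand them on the pale wooden board, leaving the jar where it is, then set the jar in the middle of the round cork stand. Only once the jar is there, put each bottle back in the middle of the coaster of its own colour. Keep the bottles and the jar upright all the time, and leave the tumbler with the toothbrushes alone.

Things in the scene. Friction and masses are not known exactly. Their poses are not given: they have to be found in the camera images.
- blue_bottle: loose shampoo bottle, blue round body 56 mm across and 78 mm high with a paper band, a sloping shoulder up to 88 mm, then a straight white cap 32 mm across from 88 to 125 mm (easily gripped from above by the cap) with a blue dot on top; about 0.25 kg; at the start it stands on the blue coaster. Origin: centre of its underside, z up
- yellow_bottle: loose shampoo bottle, yellow round body 56 mm across and 78 mm high with a paper band, a sloping shoulder up to 88 mm, then a straight white cap 32 mm across from 88 to 125 mm (easily gripped from above by the cap) with a yellow dot on top; about 0.25 kg; at the start it stands on the yellow coaster. Origin: centre of its underside, z up
- red_bottle: loose shampoo bottle, red round body 56 mm across and 78 mm high with a paper band, a sloping shoulder up to 88 mm, then a straight white cap 32 mm across from 88 to 125 mm (easily gripped from above by the cap) with a red dot on top; about 0.25 kg; at the start it stands on the red coaster. Origin: centre of its underside, z up
- blue_coaster: blue square coaster, 70 x 70 mm, 4 mm thick, fixed in the white tray (top 8 mm above the counter), home of the blue bottle. The three coasters lie 77 mm apart in a row along y; x points to the back of the tray. Origin: centre of its underside. Tray: fixed, 180 mm (x) x 260 mm (y), floor 4 mm thick, lip 14 mm high
- yellow_coaster: yellow square coaster, 70 x 70 mm, 4 mm thick, fixed in the white tray (top 8 mm above the counter), home of the yellow bottle. The three coasters lie 77 mm apart in a row along y; x points to the back of the tray. Origin: centre of its underside. Tray: fixed, 180 mm (x) x 260 mm (y), floor 4 mm thick, lip 14 mm high
- red_coaster: red square coaster, 70 x 70 mm, 4 mm thick, fixed in the white tray (top 8 mm above the counter), home of the red bottle. The three coasters lie 77 mm apart in a row along y; x points to the back of the tray. Origin: centre of its underside. Tray: fixed, 180 mm (x) x 260 mm (y), floor 4 mm thick, lip 14 mm high
- cream_jar: loose low round cream jar, amber glass with a black lid of the same width, 52 mm across, 42 mm high, about 0.15 kg; it stands on the tray floor (4 mm above the counter) behind the row of bottles, its axis 62 to 66 mm behind their middle line, so close that a gripper reaching down for it would hit the taller bottles. Origin: centre of its underside, z up
- side_board: pale wooden board, 250 mm (x) x 130 mm (y), 12 mm thick, fixed on the counter to the left or right of the tray: the side area. Origin: centre of its underside; top 12 mm above the origin
- cork_stand: round brown cork stand, 90 mm across, 8 mm thick, fixed on the counter on the other side of the tray: the jar's target. Origin: centre of its underside; top 8 mm above the origin
- tumbler: bystander: purple tumbler with two toothbrushes, 68 mm across, 90 mm high (brushes up to 173 mm), loose, to be left alone; stands on the counter beyond the board or the cork stand. Origin: centre of its underside
Mind the look-alikes: they are no part of the job. Leave any turquoise or yellow look-alike of the cream_jar alone. There is more than one size of the red_bottle; the job needs the larger.

How it is judged:
On the way, in this order (a step that is already met when the one before it is completed fails the run):
1. all three bottles stand released on the wooden board while the jar is still in its place (within 20 mm) (x of blue_bottle in the frame of side_board between -0.12 and 0.12 m and y of blue_bottle in the frame of side_board between -0.06 and 0.06 m and z of blue_bottle in the frame of side_board between 0.007 and 0.017 m and angle between each of blue_bottle, yellow_bottle, red_bottle's own z axis and vertical below 0.12 rad and contact force between each of blue_bottle, yellow_bottle, red_bottle and the fingers below 0.2 N and linear speed of each of blue_bottle, yellow_bottle, red_bottle below 0.03 m/s and x of yellow_bottle in the frame of side_board between -0.12 and 0.12 m and y of yellow_bottle in the frame of side_board between -0.06 and 0.06 m and z of yellow_bottle in the frame of side_board between 0.007 and 0.017 m and x of red_bottle in the frame of side_board between -0.12 and 0.12 m and y of red_bottle in the frame of side_board between -0.06 and 0.06 m and z of red_bottle in the frame of side_board between 0.007 and 0.017 m and distance of cream_jar from where it was at the start of the episode below 0.02 m), for 0.2 s.
2. the jar stands released on the cork stand while all three bottles are still on the board (horizontal distance between cream_jar and cork_stand below 0.015 m and angle between cream_jar's own z axis and vertical below 0.08 rad and z of cream_jar in the frame of cork_stand between 0.004 and 0.012 m and contact force between each of cream_jar, blue_bottle, yellow_bottle, red_bottle and the fingers below 0.2 N and linear speed of each of cream_jar, blue_bottle, yellow_bottle, red_bottle below 0.03 m/s and x of blue_bottle in the frame of side_board between -0.12 and 0.12 m and y of blue_bottle in the frame of side_board between -0.06 and 0.06 m and z of blue_bottle in the frame of side_board between 0.007 and 0.017 m and angle between each of blue_bottle, yellow_bottle, red_bottle's own z axis and vertical below 0.12 rad and x of yellow_bottle in the frame of side_board between -0.12 and 0.12 m and y of yellow_bottle in the frame of side_board between -0.06 and 0.06 m and z of yellow_bottle in the frame of side_board between 0.007 and 0.017 m and x of red_bottle in the frame of side_board between -0.12 and 0.12 m and y of red_bottle in the frame of side_board between -0.06 and 0.06 m and z of red_bottle in the frame of side_board between 0.007 and 0.017 m), for 0.2 s.
At the end, for the whole second after the job is handed in: The jar stands upright (within 0.08 rad) on the cork stand, its axis within 15 mm of the stand's centre; each bottle stands upright (within 0.08 rad) on the coaster of its own colour, within 12 mm of its centre; all released and at rest; the tumbler is upright and within 30 mm of where it was (horizontal distance between cream_jar and cork_stand below 0.015 m and angle between each of cream_jar, blue_bottle, yellow_bottle, red_bottle's own z axis and vertical below 0.08 rad and z of cream_jar in the frame of cork_stand between 0.004 and 0.012 m and contact force between each of cream_jar, blue_bottle, yellow_bottle, red_bottle and the fingers below 0.2 N and linear speed of each of cream_jar, blue_bottle, yellow_bottle, red_bottle below 0.03 m/s and horizontal distance between blue_bottle and blue_coaster below 0.012 m and z of blue_bottle in the frame of blue_coaster between 0 and 0.008 m and horizontal distance between yellow_bottle and yellow_coaster below 0.012 m and z of yellow_bottle in the frame of yellow_coaster between 0 and 0.008 m and horizontal distance between red_bottle and red_coaster below 0.012 m and z of red_bottle in the frame of red_coaster between 0 and 0.008 m and distance of tumbler from where it was at the start of the episode below 0.03 m and angle between tumbler's own z axis and vertical below 0.2 rad); the robot touches nothing.
It fails at once if a bottle or the jar tipped by more than 0.6 rad (angle between any of blue_bottle, yellow_bottle, red_bottle, cream_jar's own z axis and vertical above 0.6 rad).
It fails at once if the tumbler pushed by more than 30 mm or tipped (distance of tumbler from where it was at the start of the episode above 0.03 m or angle between tumbler's own z axis and vertical above 0.4 rad).
It also fails if it takes over 139 s, if anything falls off the work surface, if the arm or the gripper's body presses on something with over 40 N, if the wrist force passes 120 N, or if a joint passes its speed limit or range.

## Working session

There is one attempt and no reset: what is moved stays moved. The work goes in short steps, Python scripts to look and compute and a shell command to move; the robot and the scene stay as the last step left them, time stands still between calls to the robot, and variables do not carry over. Pictures are saved under pics/ and viewed, at most 14 in all, crops included, and the job is handed in when it is done.

```bash
ls; mkdir -p pics
python3 - <<'E'
from bench import telemetry, vision
import cv2, numpy as np
s=telemetry.get_state(); print({k:np.round(s[k],3).tolist() for k in ('t','ee_pos','ee_rot','opening')})
for n in('top','scene'):
    c=vision.camera(n); cv2.imwrite(f'pics/{n}0.png',c['frame'][:,:,::-1]); print(n,c['fx'],c['cx'],c['cy'],np.round(c['R'],4).tolist(),np.round(c['t'],4).tolist())
E
```

```text
pics
{'t': 0.0, 'ee_pos': [0.204, 0.591, 0.249], 'ee_rot': [0.165, 0.986, -0.001, -0.0], 'opening': 1.002}
top 479.81148558809684 320.0041483682191 239.4283829786485 [[-0.0065, -1.0, 0.0006], [-0.9858, 0.0063, -0.1678], [0.1678, -0.0017, -0.9858]] [0.0035, 0.554, 0.9887]
scene 606.2457646944538 317.2376871018214 258.31554022168706 [[0.0904, 0.9958, -0.0122], [0.7735, -0.0779, -0.629], [-0.6274, 0.0474, -0.7773]] [-0.0581, -0.3949, 1.3973]
```

View pics/top0.png

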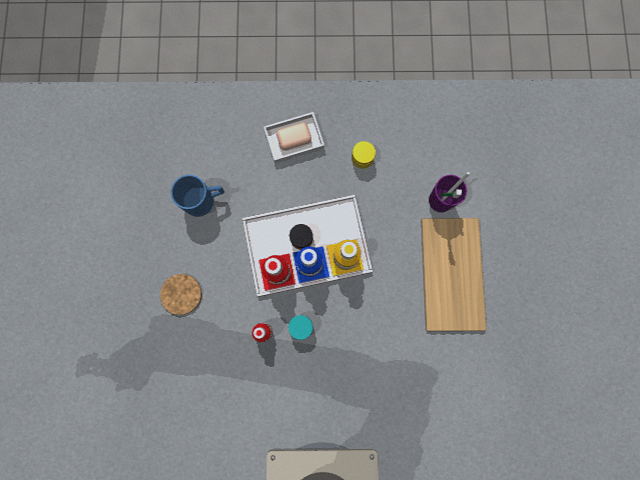

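View pics/scene0.png

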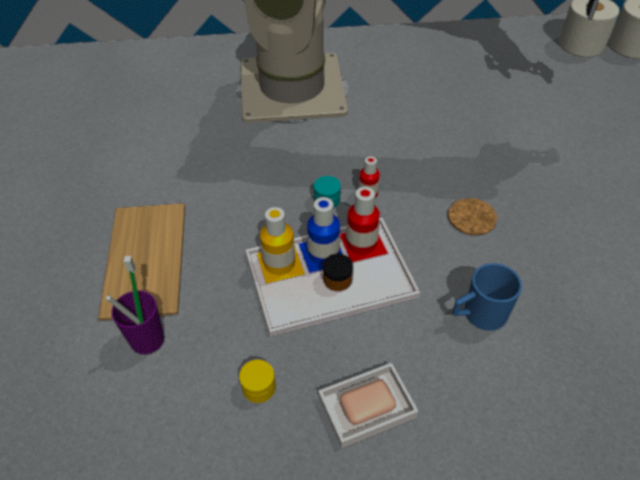

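The top view shows the tray bottles with dots at red (273,266), blue (309,257) and yellow (349,250). The black jar is at (301,236), cork at (181,294), board at (453,275) and tumbler at (448,190).

Look-alikes:
- **Small red bottle:** (262,332). The large red one in the tray at (273,266) is the one I want.
- **Teal jar (301,327) and yellow jar (364,153):** the amber/black jar at (301,236) is the one I want.
- **Not part of the job:** the blue mug (190,193) and the soap dish.

```bash
cat > h.py <<'E'
import cv2, numpy as np
from bench import telemetry, vision
def ray(c,u,v,z):
    d=c['R'].T@np.array([(u-c['cx'])/c['fx'],(v-c['cy'])/c['fy'],1.]); o=-c['R'].T@c['t']
    return (o+d*(z-o[2])/d[2])
def blob(m,box,k=0):
    x0,y0,x1,y1=box; w=np.zeros(m.shape,np.uint8); w[y0:y1,x0:x1]=m[y0:y1,x0:x1]
    cs,_=cv2.findContours(w,cv2.RETR_EXTERNAL,cv2.CHAIN_APPROX_NONE)
    return max(cs,key=cv2.contourArea)
def cen(ct): return cv2.minEnclosingCircle(ct)
def white(hsv): return cv2.inRange(hsv,(0,0,150),(180,70,255))
def hue(hsv,a,b,s=120,v=50): return cv2.inRange(hsv,(a,s,v),(b,255,255))
E
python3 - <<'E'
from h import *
c=vision.camera('top'); f=c['frame']; hsv=cv2.cvtColor(f,cv2.COLOR_RGB2HSV)
cv2.imwrite('pics/crop1.png',cv2.resize(f[190:345,230:385,::-1],(600,600),interpolation=cv2.INTER_CUBIC))
red=hue(hsv,0,8)|hue(hsv,172,180)
for n,m,b,z in [('red',red,(266,259,280,272),.133),('blue',hue(hsv,105,130),(303,251,316,264),.133),('yel',hue(hsv,18,35),(342,244,356,256),.133),
  ('jar',cv2.inRange(hsv,(0,0,0),(180,255,45)),(285,220,318,252),.046),('cork',hue(hsv,5,25,60,40),(155,270,207,320),.008),('board',hue(hsv,5,30,40,60),(415,210,495,340),.012)]:
    ct=blob(m,b); (u,v),r=cen(ct); 
    e=cv2.fitEllipse(ct)
    print(n,np.round([u,v,r],1),np.round(e[0],1),np.round(e[1],1),np.round(ray(c,*e[0],z),4))
    if n=='board':
        print(np.round([ray(c,*p,z)[:2] for p in cv2.boxPoints(cv2.minAreaRect(ct))],3).tolist())
# tray outer lip corners
for n,b in (('red',(255,245,300,295)),):pass
w=cv2.inRange(hsv,(0,0,150),(180,45,255)); ct=blob(w,(235,190,380,300)); print('tray',np.round([ray(c,*p,.010)[:2] for p in cv2.boxPoints(cv2.minAreaRect(ct))],3).tolist())
E
```

```text
red [272.3 265.3   4.4] [272.4 265.2] [7.5 8.3] [0.4886 0.0936 0.133 ]
blue [308.2 256.1   4.3] [308.4 256.1] [7.4 8.3] [0.5063 0.0232 0.133 ]
yel [348.5 249.    4.3] [348.5 248.9] [7.4 8.3] [ 0.5199 -0.056   0.133 ]
jar [301.2 236.8  11.1] [301. 237.] [19.3 21.2] [0.5597 0.0411 0.046 ]
cork [180.5 294.4  20.9] [180.1 294. ] [39.4 41.1] [0.4409 0.308  0.008 ]
board [453.  274.5  64.1] [452.8 274.8] [ 66.3 139.3] [ 0.4788 -0.2924  0.012 ]
[[0.607, -0.227], [0.612, -0.362], [0.359, -0.357], [0.354, -0.227]]
tray [[0.598, 0.201], [0.657, -0.085], [0.487, -0.116], [0.431, 0.163]]
```

View pics/crop1.png

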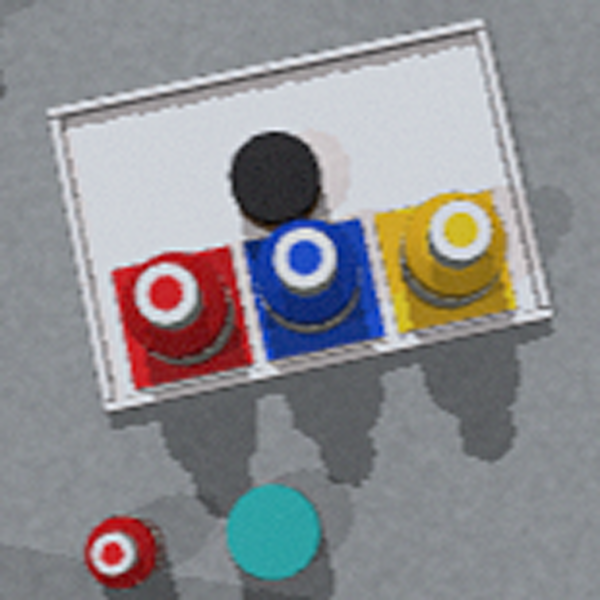

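```bash
python3 -m jog '{"delta_pos":[[0,0,0],[0,0,0],[0,0,0],[0,0,0],[0,0,0],[0,0,0]],"roll":[-0.06,-0.14,-0.22,-0.29,-0.331,-0.331]}' 50
python3 -m jog '{"delta_pos":[[-10,-12,0],[-30,-35,0],[-55,-63,0],[-80,-93,0],[-105,-123,0],[-130,-153,0],[-155,-183,0],[-180,-213,0],[-205,-243,0],[-228,-270,0],[-242,-286,0],[-246,-291,0]],"roll":[0,0,0,0,0,0,0,0,0,0,0,0]}'
python3 -m jog '{"delta_pos":[[-2,-12,0],[-6,-35,2],[-12,-70,5],[-20,-108,8],[-27,-146,11],[-35,-184,14],[-42,-222,17],[-50,-260,20],[-57,-298,24],[-64,-330,27],[-69,-350,29],[-70,-356,30]],"roll":[0,0,0,0,0,0,0,0,0,0,0,0]}'
```

```text
t: 0.65
ee_pos: [0.2035, 0.5908, 0.25]
ee_rot: [-0.001, 1.0, -0.0, -0.0]
force: [0.4, 0.3, 0.1]
opening: 0.587
gripper_force: 0.0
t: 1.65
ee_pos: [0.4523, 0.295, 0.2504]
ee_rot: [0.005, 1.0, -0.0, 0.0]
force: [0.4, 0.2, -0.5]
opening: 0.586
gripper_force: 0.0
t: 2.65
ee_pos: [0.5187, -0.0596, 0.22]
ee_rot: [0.003, 1.0, -0.0, -0.0]
force: [-0.0, 0.0, -0.2]
opening: 0.585
gripper_force: 0.0
```

```bash
cat >> h.py <<'E'
from scipy.spatial.transform import Rotation as Ro
def wray(c,s,u,v,z):
    x,y=(u-c['cx'])/c['fx'],(v-c['cy'])/c['fy']; th=np.hypot(x,y); k=np.sin(th)/th if th>1e-9 else 1
    d=np.array([x*k,y*k,np.cos(th)]); T=np.array(c['T_tool_cam']); R=Ro.from_quat(s['ee_rot']).as_matrix()
    d=R@T[:3,:3]@d; o=R@T[:3,3]+s['ee_pos']; return o+d*(z-o[2])/d[2]
E
python3 - <<'E'
from h import *
s=telemetry.get_state(); c=vision.camera('wrist'); cv2.imwrite('pics/w1.png',c['frame'][:,:,::-1]); print(s['ee_pos'])
hsv=cv2.cvtColor(c['frame'],cv2.COLOR_RGB2HSV)
for n,m in (('y',hue(hsv,18,35)),('b',hue(hsv,105,130)),('r',hue(hsv,0,8)|hue(hsv,172,180))):
    cs,_=cv2.findContours(m,cv2.RETR_LIST,cv2.CHAIN_APPROX_NONE)
    for ct in cs:
        A=cv2.contourArea(ct)
        if A>60:
            (u,v),r=cen(ct); print(n,np.round([u,v,r,A]),np.round(wray(c,s,u,v,.133),4))
E
```

```text
[ 0.51869176 -0.05963797  0.22003854]
y [288. 396.  21. 568.] [ 0.6335 -0.0829  0.133 ]
y [326. 250.  14. 583.] [ 0.5185 -0.0549  0.133 ]
y [325. 203.  33. 650.] [ 0.49   -0.0555  0.133 ]
y [ 326.  207.   53. 4268.] [ 0.4926 -0.055   0.133 ]
b [ 22. 472.  19. 474.] [ 0.8486 -0.4684  0.133 ]
b [ 618.  459.   29. 1270.] [0.8161 0.3274 0.133 ]
b [ 603.  333.   40. 2160.] [0.5982 0.1826 0.133 ]
b [455. 228.  14. 522.] [0.5051 0.0242 0.133 ]
b [ 410.  194.   57. 3836.] [ 0.4845 -0.0057  0.133 ]
r [551. 202.  13. 378.] [0.4877 0.0947 0.133 ]
r [ 510.  187.   37. 2428.] [0.4786 0.0604 0.133 ]
r [ 477.  155.   35. 1042.] [0.4602 0.0354 0.133 ]
r [502.  48.  18. 152.] [0.3925 0.0518 0.133 ]
r [553.  31.   7. 110.] [0.3739 0.0914 0.133 ]
r [529.  38.  23. 919.] [0.383  0.0716 0.133 ]
```

View pics/w1.png

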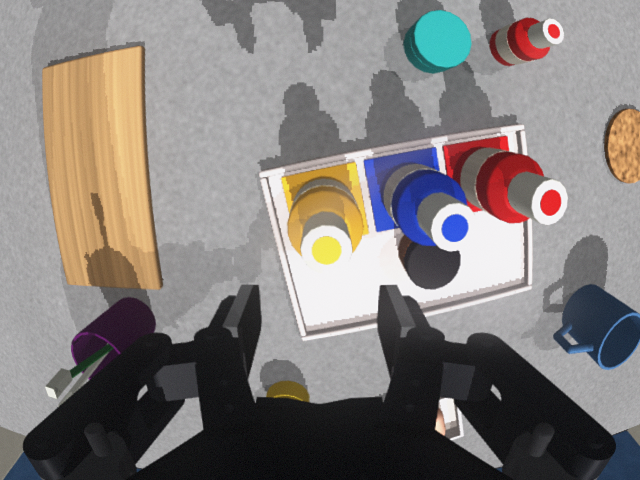

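Wrist view: yellow dot at (326,250), blue (455,228), red (551,202), all within 2 mm of the top-view fixes. Next I go down on the yellow cap.

```bash
python3 -m jog '{"delta_pos":[[0,1,5],[0,2,18],[0,3,38],[0,4,58],[0,4,76],[0,4,90],[0,4,97],[0,4,100],[0,4,100],[0,4,100]],"roll":[0,0,0,0,0,0,0,0,0,0]}'
python3 -m jog '{"delta_pos":[[0,0,0],[0,0,0],[0,0,0],[0,0,0],[0,0,0],[0,0,0]],"roll":[0,0,0,0,0,0]}' 15
```

```text
t: 3.53
ee_pos: [0.5195, -0.0516, 0.121]
ee_rot: [-0.0, 1.0, 0.0, 0.0]
force: [0.3, 0.4, 0.3]
opening: 0.586
gripper_force: 0.0
t: 4.03
ee_pos: [0.5198, -0.0526, 0.1212]
ee_rot: [0.001, 1.0, 0.0, 0.001]
force: [-1.4, -1.1, 7.0]
opening: 0.361
gripper_force: 59.4
```

```bash
python3 -m jog '{"delta_pos":[[0,0,-4],[0,0,-14],[0,0,-28],[0,0,-42],[0,-2,-53],[-1,-8,-58],[-4,-20,-60],[-8,-38,-60],[-12,-60,-60],[-16,-85,-60],[-20,-110,-60],[-24,-135,-60]],"roll":[0,0,0,0,0,0,0,0,0,0,0,0]}'
python3 -m jog '{"delta_pos":[[-4,-25,0],[-8,-50,0],[-11,-72,0],[-14,-90,0],[-15,-101,1],[-16,-105,8],[-16,-106,20],[-16,-106,32],[-16,-106,43],[-16,-106,50],[-16,-106,54],[-16,-106,54]],"roll":[0,0,0,0,0,0,0,0,0,0,0,0]}'
python3 -m jog '{"delta_pos":[[0,0,0],[0,0,0],[0,0,1]],"roll":[0,0,0]}'
```

```text
t: 5.03
ee_pos: [0.5427, -0.1889, 0.1802]
ee_rot: [0.0, 1.0, 0.0, -0.0]
force: [-0.5, 0.1, -3.2]
opening: 0.354
gripper_force: 59.5
t: 6.03
ee_pos: [0.559, -0.2926, 0.1258]
ee_rot: [-0.0, 1.0, 0.0, -0.0]
force: [-0.5, 0.6, -2.0]
opening: 0.358
gripper_force: 59.5
t: 6.28
ee_pos: [0.5591, -0.2933, 0.1255]
ee_rot: [0.0, 1.0, -0.0, 0.0]
force: [0.2, 0.2, -2.1]
opening: 0.357
gripper_force: 59.5
```

```bash
python3 -m jog '{"delta_pos":[[0,0,1],[0,0,2],[0,0,2],[0,0,2]],"roll":[0,0,0,0]}'
```

```text
t: 6.62
ee_pos: [0.5597, -0.2937, 0.1252]
ee_rot: [0.0, 1.0, -0.0, 0.001]
force: [-1.9, 1.7, 11.4]
opening: 0.356
gripper_force: 60.7
```

```bash
python3 -m jog '{"delta_pos":[[0,0,0],[0,0,0],[0,0,0],[0,0,-4],[0,0,-14],[0,0,-30],[0,0,-46],[0,0,-60],[0,0,-68],[0,0,-72],[0,0,-73],[0,0,-73]],"roll":[0,0,0,0,0,0,0,0,0,0,0,0]}' 50
python3 -m jog '{"delta_pos":[[1,8,0],[4,24,0],[10,56,0],[16,91,0],[22,126,0],[28,161,0],[34,196,0],[40,231,0],[46,266,0],[51,296,0],[53,313,0],[54,317,0]],"roll":[0,0,0,0,0,0,0,0,0,0,0,0]}'
python3 -m jog '{"delta_pos":[[0,0,3],[0,0,12],[0,0,28],[0,0,46],[0,0,61],[0,0,70],[0,0,75],[0,0,76],[0,0,76]],"roll":[0,0,0,0,0,0,0,0,0]}'
python3 - <<'E'
from h import *
c=vision.camera('top'); hsv=cv2.cvtColor(c['frame'],cv2.COLOR_RGB2HSV)
(u,v),r=cen(blob(hue(hsv,18,35,150,120),(440,200,480,260))); print(u,v,r,ray(c,u,v,.137))
cv2.imwrite('pics/t2.png',c['frame'][:,:,::-1])
E
```

```text
t: 7.62
ee_pos: [0.5588, -0.2933, 0.1961]
ee_rot: [0.0, 1.0, 0.0, -0.0]
force: [0.5, -0.5, 0.3]
opening: 0.584
gripper_force: 0.0
t: 8.62
ee_pos: [0.504, 0.0282, 0.1956]
ee_rot: [-0.002, 1.0, 0.0, -0.001]
force: [-0.1, 0.2, -0.2]
opening: 0.586
gripper_force: 0.0
t: 9.37
ee_pos: [0.5053, 0.0232, 0.1203]
ee_rot: [0.001, 1.0, -0.0, 0.0]
force: [0.2, -0.1, 0.3]
opening: 0.584
gripper_force: 0.0
462.52703857421875 232.2567596435547 13.585370063781738 [ 0.55116472 -0.28117289  0.137     ]
```

View pics/t2.png

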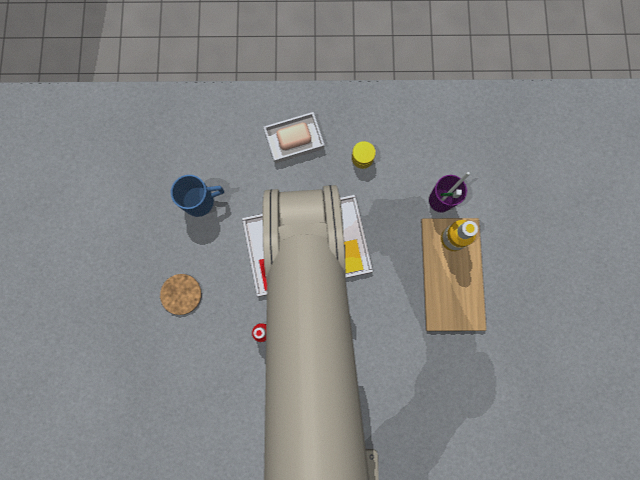

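Yellow stands upright on the board (dot at 469,229). The arm is over blue, so I grip and carry it.

```bash
python3 -m jog '{"delta_pos":[[0,0,0],[0,0,0],[0,0,0],[0,0,0],[0,0,0],[0,0,0]],"roll":[0,0,0,0,0,0]}' 15
python3 -m jog '{"delta_pos":[[0,0,-4],[0,0,-14],[0,0,-28],[0,0,-42],[0,-2,-53],[1,-8,-58],[2,-20,-60],[3,-38,-60],[5,-60,-60],[7,-86,-60],[9,-116,-60],[11,-146,-60]],"roll":[0,0,0,0,0,0,0,0,0,0,0,0]}'
python3 -m jog '{"delta_pos":[[2,-30,0],[4,-60,0],[6,-90,0],[8,-118,0],[10,-142,0],[12,-160,0],[13,-168,2],[13,-170,12],[13,-170,26],[13,-170,40],[13,-170,50],[13,-170,54]],"roll":[0,0,0,0,0,0,0,0,0,0,0,0]}'
python3 -m jog '{"delta_pos":[[0,0,1],[0,0,2],[0,0,2],[0,0,2]],"roll":[0,0,0,0]}'
```

```text
t: 9.92
ee_pos: [0.5057, 0.0239, 0.1212]
ee_rot: [0.0, 1.0, 0.0, 0.001]
force: [-0.3, -0.2, 6.1]
opening: 0.36
gripper_force: 59.1
t: 10.92
ee_pos: [0.493, -0.1245, 0.1798]
ee_rot: [0.0, 1.0, 0.0, -0.0]
force: [1.7, -0.7, -2.5]
opening: 0.358
gripper_force: 59.5
t: 11.92
ee_pos: [0.4808, -0.2909, 0.1253]
ee_rot: [-0.0, 1.0, 0.001, -0.001]
force: [-7.5, 6.8, 34.1]
opening: 0.359
gripper_force: 63.3
t: 12.25
ee_pos: [0.4816, -0.2913, 0.1253]
ee_rot: [-0.0, 1.0, 0.001, 0.001]
force: [-3.0, 3.7, 11.8]
opening: 0.355
gripper_force: 61.2
```

```bash
python3 -m jog '{"delta_pos":[[0,0,0],[0,0,0],[0,0,0],[0,0,-4],[0,0,-14],[0,0,-30],[0,0,-46],[0,0,-60],[0,0,-68],[0,0,-72],[0,0,-74],[0,0,-74]],"roll":[0,0,0,0,0,0,0,0,0,0,0,0]}' 50
python3 -m jog '{"delta_pos":[[0,8,0],[0,26,0],[-1,60,0],[-2,98,0],[-3,136,0],[-4,174,0],[-4,212,0],[-5,250,0],[-5,288,0],[-6,326,0],[-7,358,0],[-7,378,0]],"roll":[0,0,0,0,0,0,0,0,0,0,0,0]}'
python3 -m jog '{"delta_pos":[[0,6,0],[0,7,3],[0,7,12],[0,7,28],[0,7,46],[0,7,61],[0,7,70],[0,7,75],[0,7,76],[0,7,76]],"roll":[0,0,0,0,0,0,0,0,0,0]}'
```

```text
t: 13.25
ee_pos: [0.4808, -0.2922, 0.1983]
ee_rot: [0.0, 1.0, 0.0, -0.0]
force: [-0.2, -0.2, 0.1]
opening: 0.588
gripper_force: 0.0
t: 14.25
ee_pos: [0.487, 0.0901, 0.1976]
ee_rot: [-0.002, 1.0, 0.0, -0.001]
force: [0.6, 0.3, -0.0]
opening: 0.588
gripper_force: 0.0
t: 15.08
ee_pos: [0.4883, 0.0922, 0.1224]
ee_rot: [0.001, 1.0, -0.0, 0.0]
force: [0.4, 0.2, -0.3]
opening: 0.583
gripper_force: 0.0
```

```bash
python3 -m jog '{"delta_pos":[[0,0,0],[0,0,0],[0,0,0],[0,0,0],[0,0,0],[0,0,0]],"roll":[0,0,0,0,0,0]}' 15
python3 -m jog '{"delta_pos":[[0,0,-4],[0,0,-14],[0,0,-30],[0,0,-48],[0,-2,-64],[3,-8,-76],[9,-20,-80],[18,-40,-80],[28,-64,-80],[39,-94,-80],[50,-126,-80],[60,-158,-80]],"roll":[0,0,0,0,0,0,0,0,0,0,0,0]}'
python3 -m jog '{"delta_pos":[[9,-32,0],[16,-64,0],[20,-98,0],[22,-132,0],[24,-164,0],[24,-192,0],[24,-212,0],[24,-223,3],[24,-227,14],[24,-228,30],[24,-228,46],[24,-228,60]],"roll":[0,0,0,0,0,0,0,0,0,0,0,0]}'
python3 -m jog '{"delta_pos":[[0,0,7],[0,0,11],[0,0,13],[0,0,14],[0,0,15],[0,0,15],[0,0,15]],"roll":[0,0,0,0,0,0,0]}'
```

```text
t: 15.58
ee_pos: [0.4888, 0.093, 0.1232]
ee_rot: [0.0, 1.0, 0.0, 0.001]
force: [-0.6, 0.6, 5.6]
opening: 0.356
gripper_force: 59.4
t: 16.58
ee_pos: [0.4263, -0.0671, 0.2019]
ee_rot: [0.0, 1.0, 0.0, -0.001]
force: [1.1, -0.7, -2.9]
opening: 0.358
gripper_force: 59.6
t: 17.58
ee_pos: [0.4028, -0.2924, 0.1403]
ee_rot: [0.0, 1.0, 0.001, -0.001]
force: [-0.6, 0.8, -2.6]
opening: 0.354
gripper_force: 59.9
t: 18.17
ee_pos: [0.4041, -0.2933, 0.1277]
ee_rot: [0.0, 1.0, -0.0, 0.0]
force: [0.4, 0.2, -3.6]
opening: 0.356
gripper_force: 59.9
```

```bash
python3 -m jog '{"delta_pos":[[0,0,1],[0,0,2],[0,0,2]],"roll":[0,0,0]}'
```

```text
t: 18.42
ee_pos: [0.4051, -0.2935, 0.1272]
ee_rot: [0.0, 1.0, 0.0, 0.001]
force: [-4.0, 5.2, 18.6]
opening: 0.354
gripper_force: 62.1
```

```bash
python3 -m jog '{"delta_pos":[[0,0,0],[0,0,0],[0,0,0],[0,0,-4],[0,0,-14],[0,0,-30],[0,0,-46],[0,0,-60],[0,0,-68],[0,0,-72],[0,0,-74],[0,0,-74]],"roll":[0,0,0,0,0,0,0,0,0,0,0,0]}' 50
python3 -m jog '{"delta_pos":[[0,8,0],[0,28,0],[-6,60,0],[-20,94,0],[-38,128,0],[-58,160,0],[-78,192,0],[-98,224,0],[-118,258,0],[-136,290,0],[-148,314,0],[-154,328,0]],"roll":[0,0,0,0,0,0,0,0,0,0,0,0]}' 72
python3 -m jog '{"delta_pos":[[-2,5,0],[-2,6,0],[-2,6,0],[-2,6,0]],"roll":[0,0,0,0]}'
python3 - <<'E'
from h import *
s=telemetry.get_state(); c=vision.camera('wrist'); cv2.imwrite('pics/w2.png',c['frame'][:,:,::-1]); print(s['ee_pos'])
hsv=cv2.cvtColor(c['frame'],cv2.COLOR_RGB2HSV)
w=hue(hsv,18,35)
for n,m,z in (('y',hue(hsv,18,35),.008),('b',hue(hsv,105,130),.008),('r',hue(hsv,0,8)|hue(hsv,172,180),.008),('jar',cv2.inRange(hsv,(0,0,0),(180,255,60)),.046)):
    cs,_=cv2.findContours(m,cv2.RETR_EXTERNAL,cv2.CHAIN_APPROX_NONE)
    for ct in cs:
        A=cv2.contourArea(ct)
        if A>800 and A<12000:
            q=cv2.minAreaRect(ct); P=np.array([wray(c,s,u,v,z)[:2] for u,v in ct[:,0]],np.float32)*1000
            r=cv2.minAreaRect(P); print(n,np.round(q[0]),A,np.round(r[0],1),np.round(r[1],1),round(r[2],1))
E
```

```text
t: 19.42
ee_pos: [0.4039, -0.2932, 0.1993]
ee_rot: [0.0, 1.0, 0.0, 0.0]
force: [0.3, 0.6, 0.0]
opening: 0.588
gripper_force: 0.0
t: 20.42
ee_pos: [0.5584, 0.039, 0.198]
ee_rot: [-0.002, 1.0, 0.0, -0.001]
force: [-0.0, 0.7, -0.6]
opening: 0.837
gripper_force: 0.0
t: 20.75
ee_pos: [0.5596, 0.0386, 0.1994]
ee_rot: [0.002, 1.0, -0.0, -0.0]
force: [0.0, -1.2, 0.1]
opening: 0.841
gripper_force: 0.0
[0.55962872 0.03861261 0.19940413]
y [215. 166.] 5741.5 [519.2 -52.5] [69.1 69.3] 11.6
b [567. 334.] 3122.5 [693.6 336.1] [140.8  96.9] 61.2
b [299. 146.] 6399.5 [503.9  22.3] [69.  68.9] 11.6
r [386. 128.] 6219.0 [488.4  97.1] [68.9 69.2] 11.4
jar [ 41. 300.] 2735.5 [ 642.7 -258.7] [ 70.  113.7] 26.5
```

View pics/w2.png

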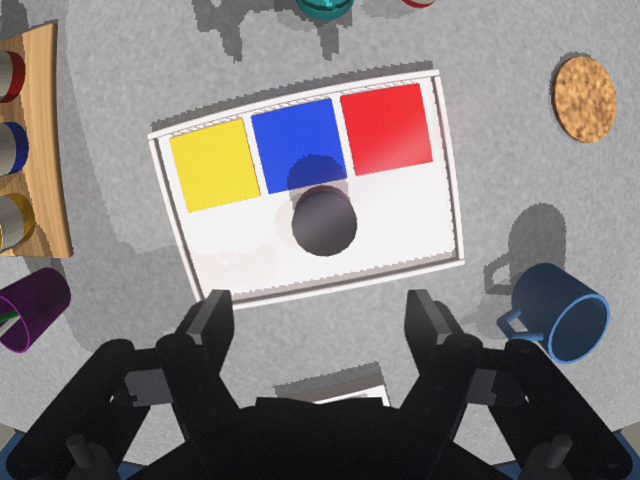

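The wrist view shows all three coasters bare (yellow 215,166; blue 299,146; red 386,128), the jar lid at (324,223) undisturbed and the cork at (585,98).

Run:
```python
from h import *
s=telemetry.get_state(); c=vision.camera('wrist'); print(s['ee_pos']); f=c['frame']
hsv=cv2.cvtColor(f,cv2.COLOR_RGB2HSV); print(hsv[223,324],hsv[170,318])
for n,m,b,z in (('jar',cv2.inRange(hsv,(0,0,0),(180,255,135)),(285,188,362,262),.046),('cork',hue(hsv,5,25,60,40),(545,45,630,155),.008)):
    ct=blob(m,b); h=cv2.convexHull(ct)
    P=np.array([wray(c,s,u,v,z)[:2] for u,v in h[:,0]],np.float32)*1000
    print(n,cv2.boundingRect(ct),cv2.minEnclosingCircle(P),cv2.fitEllipse(P))
```

```text
[0.55974493 0.03871896 0.19952496]
[143  23 102] [116 182 154]
jar (292, 188, 65, 68) ((559.846435546875, 41.94683074951172), 28.030887603759766) ((559.879150390625, 42.850826263427734), (49.8209228515625, 56.66371154785156), 96.69153594970703)
cork (551, 56, 66, 87) ((441.6691589355469, 306.3460388183594), 46.75840377807617) ((441.5180969238281, 306.4353942871094), (89.1457748413086, 93.20015716552734), 9.01823616027832)
```

```bash
python3 -m jog '{"delta_pos":[[0,0,5],[0,1,18],[-1,2,40],[-1,2,66],[-1,2,92],[-1,2,116],[-1,2,136],[-1,2,152],[-1,2,162],[-1,2,166],[-1,2,167],[-1,2,167]],"roll":[0,0,0,0,0,0,0,0,0,0,0,0]}'
python3 -m jog '{"delta_pos":[[0,0,0],[0,0,0],[0,0,0],[0,0,0],[0,0,0],[0,0,0]],"roll":[0,0,0,0,0,0]}' 38
```

```text
t: 21.85
ee_pos: [0.5615, 0.0425, 0.0328]
ee_rot: [0.001, 1.0, 0.0, 0.0]
force: [0.1, 0.3, 1.2]
opening: 0.846
gripper_force: 0.0
t: 22.35
ee_pos: [0.562, 0.0428, 0.0336]
ee_rot: [0.0, 1.0, 0.0, 0.001]
force: [-1.4, -1.1, 6.1]
opening: 0.591
gripper_force: 62.1
```

```bash
python3 -m jog '{"delta_pos":[[0,0,-4],[0,0,-14],[0,0,-28],[1,0,-42],[4,2,-53],[10,10,-58],[20,24,-60],[32,46,-60],[44,72,-60],[56,100,-60],[68,128,-60],[80,156,-60]],"roll":[0,0,0,0,0,0,0,0,0,0,0,0]}'
python3 -m jog '{"delta_pos":[[11,28,0],[20,55,0],[27,78,0],[33,95,0],[37,104,1],[39,107,8],[40,108,20],[40,108,32],[40,108,43],[40,108,50],[40,108,54],[40,108,55]],"roll":[0,0,0,0,0,0,0,0,0,0,0,0]}'
python3 -m jog '{"delta_pos":[[0,0,0],[0,0,1],[0,0,1],[0,0,1]],"roll":[0,0,0,0]}'
```

```text
t: 23.35
ee_pos: [0.4797, 0.2005, 0.0925]
ee_rot: [0.0, 1.0, 0.0, -0.0]
force: [0.8, 0.2, -2.1]
opening: 0.594
gripper_force: 62.4
t: 24.35
ee_pos: [0.4413, 0.3053, 0.0375]
ee_rot: [0.001, 1.0, -0.001, -0.001]
force: [-11.3, -9.1, 27.1]
opening: 0.594
gripper_force: 64.6
t: 24.68
ee_pos: [0.4417, 0.3056, 0.0376]
ee_rot: [0.001, 1.0, -0.0, -0.0]
force: [-8.9, -7.2, 21.8]
opening: 0.589
gripper_force: 64.6
```

```bash
python3 -m jog '{"delta_pos":[[0,0,0],[0,0,0],[0,0,0],[0,0,0],[0,0,-4],[0,0,-14],[0,0,-32],[0,0,-54],[0,0,-78],[0,0,-98],[0,0,-112],[0,0,-118]],"roll":[0,0,0,0,0,0,0,0,0,0,0,0]}' 72
python3 -m jog '{"delta_pos":[[0,-8,-10],[0,-28,-24],[0,-58,-36],[0,-92,-40],[0,-126,-40],[0,-160,-40],[0,-190,-40],[0,-206,-40],[0,-210,-40],[0,-210,-40]],"roll":[0,0,0,0,0,0,0,0,0,0]}' 50
python3 - <<'E'
from h import *
c=vision.camera('top'); f=c['frame']; hsv=cv2.cvtColor(f,cv2.COLOR_RGB2HSV); cv2.imwrite('pics/t3.png',f[:,:,::-1])
ct=blob(cv2.inRange(hsv,(0,0,0),(180,255,45)),(155,260,210,320)); e=cv2.fitEllipse(ct); print('jar',e,ray(c,*e[0],.050))
red=hue(hsv,0,8)|hue(hsv,172,180)
for n,m,b in (('r',red,(440,285,490,330)),('b',hue(hsv,105,130),(440,240,490,285)),('y',hue(hsv,20,35,150,120),(440,210,490,245))):
    ct,_=cv2.findContours(m,cv2.RETR_LIST,cv2.CHAIN_APPROX_NONE)
    for k in ct:
        (u,v),r=cen(k)
        if b[0]<u<b[2] and b[1]<v<b[3] and 3<r<6: print(n,u,v,r,ray(c,u,v,.137))
E
```

```text
t: 25.68
ee_pos: [0.4423, 0.3074, 0.1574]
ee_rot: [0.001, 1.0, 0.001, 0.001]
force: [0.0, 0.5, 0.0]
opening: 0.845
gripper_force: 0.0
t: 26.52
ee_pos: [0.4409, 0.0955, 0.1943]
ee_rot: [0.002, 1.0, 0.0, -0.0]
force: [1.0, 0.4, -0.2]
opening: 0.586
gripper_force: 0.0
jar ((177.74264526367188, 291.8845520019531), (21.43933868408203, 21.750926971435547), 168.8578643798828) [0.44298429 0.30108906 0.05      ]
r 473.0 307.0 4.472236156463623 [ 0.4050057  -0.29306981  0.137     ]
b 470.0 267.0 4.472236156463623 [ 0.48223792 -0.29185776  0.137     ]
y 469.5 227.875 4.155292510986328 [ 0.55987865 -0.29544992  0.137     ]
```

View pics/t3.png

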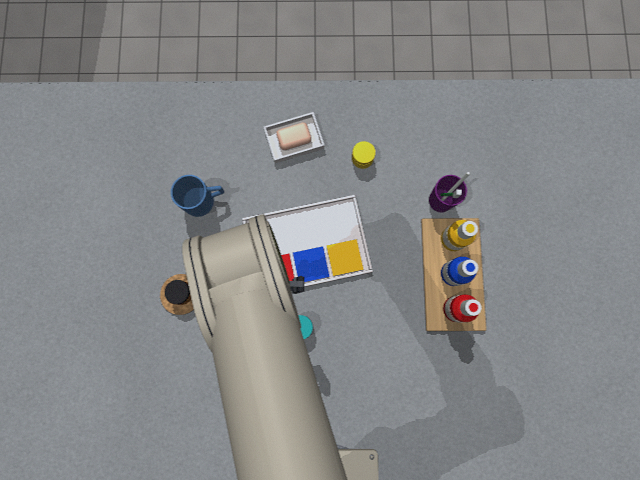

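The jar is on the cork at (178,292), about 5 mm off centre. The three bottles are upright on the board with dots at (473,307), (470,267) and (469,228). Red goes home first.

```bash
python3 -m jog '{"delta_pos":[[1,-10,0],[4,-30,0],[8,-66,0],[12,-104,0],[16,-142,0],[20,-180,0],[24,-218,0],[28,-256,0],[31,-294,0],[34,-332,0],[36,-364,0],[36,-382,0]],"roll":[0,0,0,0,0,0,0,0,0,0,0,0]}' 50
python3 -m jog '{"delta_pos":[[0,-6,0],[0,-7,3],[0,-7,12],[0,-7,28],[0,-7,44],[0,-7,56],[0,-7,64],[0,-7,68],[0,-7,69],[0,-7,69]],"roll":[0,0,0,0,0,0,0,0,0,0]}'
```

```text
t: 27.57
ee_pos: [0.4041, -0.2884, 0.1946]
ee_rot: [0.001, 1.0, -0.001, 0.0]
force: [-0.1, 1.1, -0.3]
opening: 0.583
gripper_force: 0.0
t: 28.4
ee_pos: [0.405, -0.2921, 0.1254]
ee_rot: [0.0, 1.0, 0.0, 0.0]
force: [-0.1, -0.4, -0.2]
opening: 0.588
gripper_force: 0.0
```

```bash
python3 -m jog '{"delta_pos":[[0,0,0],[0,0,0],[0,0,0],[0,0,0],[0,0,0],[0,0,0]],"roll":[0,0,0,0,0,0]}' 15
python3 -m jog '{"delta_pos":[[0,0,-4],[0,0,-14],[0,0,-28],[0,0,-42],[0,2,-53],[0,8,-58],[0,20,-60],[0,38,-60],[-3,62,-60],[-9,90,-60],[-17,120,-60],[-25,150,-60]],"roll":[0,0,0,0,0,0,0,0,0,0,0,0]}'
python3 -m jog '{"delta_pos":[[-8,30,0],[-16,60,0],[-24,90,0],[-32,120,0],[-40,150,0],[-48,180,0],[-53,206,0],[-56,225,0],[-58,235,0],[-58,239,0],[-58,239,2],[-58,239,10]],"roll":[0,0,0,0,0,0,0,0,0,0,0,0]}'
python3 -m jog '{"delta_pos":[[0,0,12],[0,0,24],[0,0,36],[0,0,44],[0,0,49],[0,0,52],[0,0,52],[0,0,52],[0,0,52]],"roll":[0,0,0,0,0,0,0,0,0]}'
```

```text
t: 28.9
ee_pos: [0.4054, -0.2924, 0.1261]
ee_rot: [0.0, 1.0, 0.0, 0.001]
force: [-2.1, 0.8, 6.6]
opening: 0.355
gripper_force: 59.1
t: 29.9
ee_pos: [0.43, -0.141, 0.186]
ee_rot: [0.001, 1.0, 0.0, 0.001]
force: [1.0, 0.7, -3.3]
opening: 0.359
gripper_force: 59.7
t: 30.9
ee_pos: [0.4887, 0.0955, 0.1761]
ee_rot: [0.001, 1.0, 0.0, 0.001]
force: [-0.1, -0.9, -3.1]
opening: 0.356
gripper_force: 59.7
t: 31.65
ee_pos: [0.4885, 0.0967, 0.1238]
ee_rot: [0.0, 1.0, 0.0, 0.0]
force: [-0.5, 0.3, -3.4]
opening: 0.357
gripper_force: 59.7
```

```bash
python3 -m jog '{"delta_pos":[[0,0,1],[0,0,2],[0,0,3],[0,0,3]],"roll":[0,0,0,0]}'
```

```text
t: 31.98
ee_pos: [0.4892, 0.097, 0.1221]
ee_rot: [0.0, 1.0, 0.001, 0.001]
force: [-5.1, -1.2, 16.1]
opening: 0.354
gripper_force: 62.0
```

```bash
python3 -m jog '{"delta_pos":[[0,0,0],[0,0,0],[0,0,0],[0,0,-4],[0,0,-14],[0,0,-30],[0,0,-46],[0,0,-60],[0,0,-70],[0,0,-76],[0,0,-78],[0,0,-78]],"roll":[0,0,0,0,0,0,0,0,0,0,0,0]}' 50
python3 -m jog '{"delta_pos":[[1,-10,0],[2,-30,0],[3,-66,0],[4,-104,0],[4,-142,0],[5,-180,0],[5,-218,0],[6,-256,0],[6,-294,0],[7,-332,0],[7,-364,0],[7,-382,0]],"roll":[0,0,0,0,0,0,0,0,0,0,0,0]}'
python3 -m jog '{"delta_pos":[[0,-6,0],[0,-7,3],[0,-7,12],[0,-7,28],[0,-7,46],[0,-7,60],[0,-7,69],[0,-7,73],[0,-7,73],[0,-7,73]],"roll":[0,0,0,0,0,0,0,0,0,0]}'
python3 -m jog '{"delta_pos":[[0,0,0],[0,0,0],[0,0,0],[0,0,0],[0,0,0],[0,0,0]],"roll":[0,0,0,0,0,0]}' 15
```

```text
t: 32.98
ee_pos: [0.4883, 0.0968, 0.1986]
ee_rot: [0.0, 1.0, 0.0, 0.0]
force: [0.1, 0.0, -0.5]
opening: 0.583
gripper_force: 0.0
t: 33.98
ee_pos: [0.4787, -0.2899, 0.1977]
ee_rot: [0.002, 1.0, -0.001, -0.001]
force: [-0.3, 0.4, 0.3]
opening: 0.585
gripper_force: 0.0
t: 34.82
ee_pos: [0.4812, -0.2919, 0.1256]
ee_rot: [0.0, 1.0, 0.0, 0.0]
force: [0.2, -0.5, -0.5]
opening: 0.585
gripper_force: 0.0
t: 35.32
ee_pos: [0.4815, -0.2923, 0.1262]
ee_rot: [0.0, 1.0, 0.0, 0.001]
force: [-1.1, 2.1, 6.9]
opening: 0.359
gripper_force: 59.0
```

```bash
python3 -m jog '{"delta_pos":[[0,0,-4],[0,0,-14],[0,0,-28],[0,0,-42],[0,2,-53],[0,8,-58],[0,20,-60],[0,38,-60],[-1,62,-60],[-3,90,-60],[-6,120,-60],[-9,150,-60]],"roll":[0,0,0,0,0,0,0,0,0,0,0,0]}'
python3 -m jog '{"delta_pos":[[-3,30,0],[-6,60,0],[-9,88,0],[-11,114,0],[-13,136,0],[-14,152,0],[-14,161,0],[-14,164,0],[-14,164,2],[-14,164,10],[-14,164,22],[-14,164,34]],"roll":[0,0,0,0,0,0,0,0,0,0,0,0]}'
python3 -m jog '{"delta_pos":[[0,0,10],[0,0,18],[0,0,23],[0,0,26],[0,0,28],[0,0,30],[0,0,31],[0,0,31]],"roll":[0,0,0,0,0,0,0,0]}'
```

```text
t: 36.32
ee_pos: [0.4896, -0.1406, 0.1853]
ee_rot: [0.001, 1.0, 0.0, -0.0]
force: [0.9, 0.6, -1.0]
opening: 0.357
gripper_force: 59.5
t: 37.32
ee_pos: [0.5041, 0.0202, 0.1505]
ee_rot: [0.001, 1.0, 0.0, 0.0]
force: [0.5, 0.3, -1.5]
opening: 0.357
gripper_force: 59.6
t: 37.98
ee_pos: [0.5053, 0.0218, 0.1221]
ee_rot: [0.0, 1.0, 0.001, 0.001]
force: [-5.3, -0.9, 14.8]
opening: 0.357
gripper_force: 61.1
```

```bash
python3 -m jog '{"delta_pos":[[0,0,0],[0,0,0],[0,0,0],[0,0,-4],[0,0,-14],[0,0,-30],[0,0,-46],[0,0,-60],[0,0,-70],[0,0,-76],[0,0,-78],[0,0,-78]],"roll":[0,0,0,0,0,0,0,0,0,0,0,0]}' 50
python3 -m jog '{"delta_pos":[[-1,-8,0],[-4,-24,0],[-10,-56,0],[-16,-91,0],[-22,-126,0],[-28,-161,0],[-34,-196,0],[-40,-231,0],[-46,-266,0],[-52,-296,0],[-54,-311,0],[-55,-315,0]],"roll":[0,0,0,0,0,0,0,0,0,0,0,0]}'
python3 -m jog '{"delta_pos":[[0,0,0],[0,0,3],[0,0,12],[0,0,28],[0,0,46],[0,0,60],[0,0,69],[0,0,73],[0,0,73],[0,0,73]],"roll":[0,0,0,0,0,0,0,0,0,0]}'
python3 -m jog '{"delta_pos":[[0,0,0],[0,0,0],[0,0,0],[0,0,0],[0,0,0],[0,0,0]],"roll":[0,0,0,0,0,0]}' 15
```

```text
t: 38.98
ee_pos: [0.5042, 0.0218, 0.1985]
ee_rot: [0.0, 1.0, 0.0, 0.0]
force: [-0.3, 0.1, -0.7]
opening: 0.585
gripper_force: 0.0
t: 39.98
ee_pos: [0.5571, -0.2978, 0.1972]
ee_rot: [0.003, 1.0, -0.001, -0.001]
force: [-0.7, -1.2, -0.2]
opening: 0.581
gripper_force: 0.0
t: 40.82
ee_pos: [0.5591, -0.2934, 0.1257]
ee_rot: [0.0, 1.0, -0.0, 0.0]
force: [1.3, -0.6, 0.3]
opening: 0.586
gripper_force: 0.0
t: 41.32
ee_pos: [0.5594, -0.2939, 0.1263]
ee_rot: [0.0, 1.0, -0.0, 0.001]
force: [-0.2, 0.7, 6.3]
opening: 0.353
gripper_force: 59.4
```

```bash
python3 -m jog '{"delta_pos":[[0,0,-4],[0,0,-14],[0,0,-28],[0,0,-42],[0,2,-53],[2,8,-58],[4,20,-60],[8,38,-60],[12,60,-60],[16,85,-60],[20,110,-60],[24,135,-60]],"roll":[0,0,0,0,0,0,0,0,0,0,0,0]}'
python3 -m jog '{"delta_pos":[[4,25,0],[8,50,0],[11,72,0],[14,90,0],[15,101,0],[16,105,2],[16,106,10],[16,106,22],[16,106,34],[16,106,44],[16,106,50],[16,106,54]],"roll":[0,0,0,0,0,0,0,0,0,0,0,0]}'
python3 -m jog '{"delta_pos":[[0,0,4],[0,0,7],[0,0,9],[0,0,10],[0,0,11],[0,0,11]],"roll":[0,0,0,0,0,0]}'
```

```text
t: 42.32
ee_pos: [0.5344, -0.1567, 0.1854]
ee_rot: [0.0, 1.0, 0.0, 0.0]
force: [-0.6, 0.2, -2.8]
opening: 0.356
gripper_force: 59.7
t: 43.32
ee_pos: [0.5184, -0.053, 0.1298]
ee_rot: [0.001, 1.0, -0.0, -0.001]
force: [-0.2, -0.6, -2.5]
opening: 0.358
gripper_force: 59.8
t: 43.82
ee_pos: [0.5202, -0.0527, 0.1223]
ee_rot: [0.001, 1.0, 0.0, 0.001]
force: [-5.6, -0.2, 17.2]
opening: 0.356
gripper_force: 62.1
```

Seated on the coaster. I release, lift clear and back off towards the board side so both cameras can see.

```bash
python3 -m jog '{"delta_pos":[[0,0,0],[0,0,0],[0,0,0],[0,0,-4],[0,0,-14],[0,0,-32],[0,0,-54],[0,0,-76],[0,0,-94],[0,0,-106],[0,0,-110],[0,0,-110]],"roll":[0,0,0,0,0,0,0,0,0,0,0,0]}' 50
python3 -m jog '{"delta_pos":[[0,-10,0],[2,-30,0],[5,-60,0],[10,-95,0],[15,-130,0],[20,-165,0],[25,-200,0],[30,-230,0],[35,-255,0],[38,-270,0],[40,-275,0],[40,-275,0]],"roll":[0,0,0,0,0,0,0,0,0,0,0,0]}'
python3 - <<'E'
from h import *
c=vision.camera('top'); f=c['frame']; hsv=cv2.cvtColor(f,cv2.COLOR_RGB2HSV); cv2.imwrite('pics/t4.png',f[:,:,::-1])
e=cv2.fitEllipse(blob(cv2.inRange(hsv,(0,0,0),(180,255,45)),(155,260,210,320))); print('jar',e,ray(c,*e[0],.050))
red=hue(hsv,0,8)|hue(hsv,172,180)
for n,m in (('r',red),('b',hue(hsv,105,130)),('y',hue(hsv,20,35,150,120))):
    for k in cv2.findContours(m,cv2.RETR_LIST,cv2.CHAIN_APPROX_NONE)[0]:
        (u,v),r=cen(k)
        if 255<u<370 and 230<v<290 and 3<r<6: print(n,u,v,r,ray(c,u,v,.133))
E
```

```text
t: 44.82
ee_pos: [0.5195, -0.0523, 0.2312]
ee_rot: [0.0, 1.0, 0.0, 0.001]
force: [-0.1, 0.1, -0.1]
opening: 0.584
gripper_force: 0.0
t: 45.82
ee_pos: [0.4772, -0.3289, 0.2293]
ee_rot: [0.002, 1.0, -0.0, -0.001]
force: [0.1, 0.8, 0.2]
opening: 0.586
gripper_force: 0.0
jar ((179.2048797607422, 292.9905700683594), (17.118532180786133, 21.777944564819336), 32.0430793762207) [0.44063856 0.29790255 0.05      ]
r 270.79998779296875 265.0 4.386451244354248 [0.48912462 0.09676239 0.133     ]
b 308.75640869140625 255.85897827148438 4.3238301277160645 [0.50669736 0.02239741 0.133     ]
y 347.5 248.5 3.8079864978790283 [ 0.5208245 -0.0539502  0.133    ]
```

View pics/t4.png

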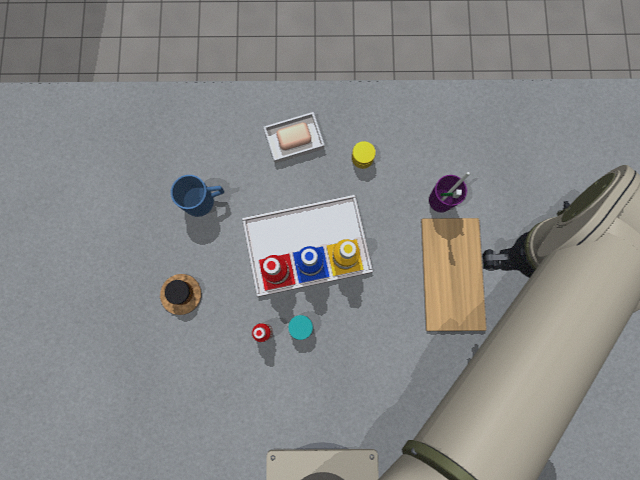

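The bottles stand on their own coasters (dots at 271,265; 309,256; 348,249), each within 3 mm of centre. The jar is on the cork at (178,292), the tumbler hasn't moved and the arm is clear.

```bash
python3 -m jog '{"delta_pos":[[0,0,0],[0,0,0],[0,0,0]],"roll":[0,0,0]}' && python3 -c "
from bench import workorder; print(workorder.sign_off())"
```

```text
t: 46.12
ee_pos: [0.4795, -0.326, 0.2302]
ee_rot: [-0.001, 1.0, 0.0, 0.0]
force: [0.5, -0.4, 0.8]
opening: 0.586
gripper_force: 0.0
the job is handed in; nothing more can be done
None
```

Job handed in at about 46 s: in the last top view the jar was on the cork (roughly 5–10 mm off centre), each bottle was within about 3 mm of its own coaster's centre, and the tumbler had not moved; the sign-off returned no verdict.

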